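Level the sagged clip bar and counterhold its pivot bolt

ROBOT

A 6-joint arm with a two-finger parallel gripper is mounted at the origin on the work surface. World frame = base frame: x ahead of the robot, y to its left, z up, the work surface at z = 0. Lengths are in mm, angles in degrees, forces in N, time in s.
With the tool pointing down it reaches from about 300 to 850 mm from the base axis. Payload 4.2 kg.
Tool frame: the origin (TCP) lies between the finger pads, 19 mm behind the fingertips; this is the grasp point; z points along the fingers, y is the line along which they close (so a half turn about z gives the same grasp; the last joint's range is limited). The gripper opens to 91 mm and grips with 3 to 60 N. Pads are 32 mm wide; open, the fingers measure 118 mm over their backs; the gripper's body (76 mm by 178 mm) begins 60 mm behind the grasp point.
Start: joints at [62.051, 18.312, 89.639, -0, 72.044, -1.146], TCP at [259.285, 513.237, 232.776] pointing down, gripper open.
Joint ranges: [-177.97, 177.97], [-48.28, 115.42], [12.27, 149.76], [-77.06, 257.06], [2.81, 150.46], [-146.56, 146.56]. Speed limits (degrees/s): [147.25, 147.25, 180, 180, 180, 180].

INTERFACE

Orientations are given as [roll, pitch, yaw] about the fixed x, y, z axes, in that order (R = Rz(yaw) Ry(pitch) Rx(roll)).
In Python, from workcell import * gives the robot as it stands. The module is installed in compiled form; this text tells all that it offers.
- The arm moves only by the tool send_rows, never from a script. Its argument "deltas" is a list of rows, each a list of 2 entries, a list of its own where there are three numbers: the shift along the tool's x, y, z normalised to -1 to 1, where 1 is 0.5 m, then the turn, a rotation vector about the tool's x, y, z normalised to -1 to 1, where 1 is 0.5 rad. A call has 1 to 10 rows; each row shifts and turns the commanded pose from where the row before left it, along the tool's axes as they then stand; what a row does not reach is not made up. A row lasts 1/10 s, in which the tool goes at most 50 mm and 8.59 degrees, less where a joint would pass 70% of its speed; a pose out of reach is approached as far as the arm can. A call with a number of a shift or a turn outside -1 to 1 is refused whole. A call with a gripper value outside its range is refused whole. "grip" is the closure, from 0 (fully open) to 1 (shut), set as the call begins (left out, the last holds). The fingers move at their own pace and stop on an object; "grip_force" is the grip in N (left out, the last holds). Time passes only in rows, so rows that do not move let the fingers close. It gives the time, the measured TCP pose, the force, the opening and the grip force at its end, in the units of the state.
- state(): the state, without advancing time (a new reading comes with each control period).
- grab_frame(name): name is "side" or "top"; returns the picture (384x512x3 uint8, red, green, blue); there is no depth.
- calibration(name): a dict with "mtx" (3x3 intrinsics, pixels), "D" ([k1, k2, p1, p2, k3] as OpenCV has them; the pictures are not rectified), "R" (3x3) and "t" (3): a world point X has camera coordinates R X + t. Camera axes: x right, y down, z forward; pixel columns grow to the right and rows downward; lengths in mm; the calibration is good to about 2 mm. A picture is of the moment at which its call begins. calibration takes no time and is no camera call.
- job_done(): hands the job in; it is judged then, once.
Trained networks look in the newest picture that a camera, given by its name, has taken for a name from the list of things; names that differ only in an ending like _2 or _b are one class to them, and where a whole thing is asked for, a point or a joint stands for the part that bears it (a point fixed in the world has none). Each returns a list of dicts, best first, with "p" (0 to 1); they miss things now and then, are a little off and sometimes report something else, mostly with a low value. They report only what shows in the picture. A call takes as long as a camera call.
- trace(camera, label): "pixels" (384x512 bool, what is visible of it) and "bbox" ([left, top, width, height] in pixels, round what is visible of it).
The state is a dict: "time_s": time; "qpos": joint angles; "qvel": joint speeds; "effort": joint torques, N m; "ee_pos": TCP position; "ee_rot": TCP orientation; "force": force on the tool from outside, world axes, zero at the start; "torque": the same for the moment, N m; "gripper_width": finger opening in mm; "gripper_force": force on a finger pad.
Only numpy, scipy, OpenCV 4.12 (cv2) and the standard library are available. Lean on these libraries where they do the work, as an engineer would, in place of code of your own. Each camera call takes 0.05 s, during which the arm holds its last target. There are 200 camera calls.

TASK

The clip bar with the scoop on the coffee shelf has sagged: swing it back up to level by its free end and let go of it. Then reach down into the gap behind the front leg of its bracket, grip the hidden hexagonal head of the pivot bolt firmly between the fingers without turning it, and hold it from turning so that I can tighten the nut in front. Finish still holding the bolt head, with the bar level and the pot, canister, cups and tray left where they are.

Things in the scene. Friction and masses are not known exactly. Their poses are not given: they have to be found in the camera images.
- clip_bracket: Steel U-channel bracket fixed on the shelf (shelf top 100 mm above the counter). Origin: centre of its underside; z up, front faces -x. Foot 56 (x) x 100 (y) x 5 mm. Two upright legs 5 mm thick, 70 mm wide (y): front leg at x -28 to -23 mm, 130 mm tall, rear leg at x 23 to 28 mm, 100 mm tall. Gap between them 46 mm, open above and at both ends. Behind it is only a shelf lip 28 mm high.
- clip_bar (a joint): Angle of the aluminium clip bar, rad: 0 level, negative sagged, positive free end up. It turns about the bolt's axis (parallel to the bracket's x); its middle plane is at bracket x -35 mm; at 0 it points along the bracket's +y. Bar 10 mm thick (x), 18 high, 161 long from the pivot. Stiff hinge: stays where left, about 3 N at the free end raises it.
- clip_bar_end (a point): Middle of the rubber grip at the bar's free end, 145 mm from the pivot; grip 14 mm thick (bracket x), 32 long along the bar, 22 high, free on both sides and above. Nearer the pivot two spring clips stand on the bar's front, 55 and 98 mm from the pivot; the first holds a white plastic scoop hanging 64 mm below the bar's middle line, 30 mm out from its middle plane, up to 16 mm above the line.
- pivot_bolt: Steel bolt; origin: middle of its hex head, between the bracket's legs, 100 mm above the bracket's underside, bracket x -2 mm. Its x is the bolt axis, parallel to the bracket's x. Head 19 mm across flats, 8 thick (x); flats face its own +y and -y, more every 60 deg. Its z starts within 21 deg of up. A 15 mm dia sleeve joins head and front leg; the nut is in front of the bar. 0.08 N m turns it.
- bolt_corner (a point): The corner of the bolt head on the bolt's own +z, 11 mm from its axis; shows how far the bolt has been turned.
- dallah: Chrome Arabic coffee pot, 206 mm high, belly 110 mm in diameter, spout to its -x (97 mm out), handle to its +x; stands near one end of the shelf. Origin under its centre. A bystander.
- date_canister: Frosted glass date canister with a clip-on metal lid, 107 mm in diameter, 134 mm high, near the other end of the shelf. Origin under its centre. A bystander.
- cup_stack: Three small white ceramic cups nested in one another, 62 mm in diameter, 80 mm high, on the shelf to the right (-y) of the bracket. Origin under its centre. A bystander.
- cup_shelf: Single white ceramic cup, 62 mm in diameter, 50 mm high, on the shelf in front of the bracket. Origin under its centre. A bystander.
- tray: Rectangular steel tray 200 (x) x 300 (y) x 20 mm, on the counter, partly under the shelf's front edge. Origin under its centre. A bystander.
- cup_tray: Single white ceramic cup, 62 mm in diameter, 50 mm high, standing on the tray. Origin under its centre. A bystander.

How it is judged (in metres and radians):
On the way, in this order (a step that is already met when the one before it is completed fails the run):
1. the clip bar is level within 3.5 deg, at rest, and let go (value of joint clip_bar between -0.061 and 0.061 rad and velocity of joint clip_bar between -0.05 and 0.05 rad/s and contact force between the fingers and clip_bracket below 0.3 N and distance between the grasp point and clip_bar_end above 0.03 m), for 0.2 s.
2. the bolt head is between the fingers and gripped (distance between the grasp point and pivot_bolt below 0.02 m and contact force between the fingers and pivot_bolt above 20 N), for 0.3 s.
At the end, for the whole second after the job is handed in: Bar level within 3.5 deg; bolt head between the pads (TCP within 20 mm of its middle), gripped with over 20 N (both pads summed), not turning and within 10 deg of its turn at the start (corner moved under 1.9 mm); pot, canister, cups and tray within 20 mm of where they were (all of step 2 and value of joint clip_bar between -0.061 and 0.061 rad and angular speed of pivot_bolt below 0.05 rad/s and distance of bolt_corner from where it was at the start of the episode below 0.0019 m and distance of each of dallah, date_canister, cup_stack, cup_shelf, tray, cup_tray from where it was at the start of the episode below 0.02 m); the arm keeps its last pose, push and grip.
It fails at once if the pivot bolt is turned more than 10 deg from where it was (distance of bolt_corner from where it was at the start of the episode above 0.0019 m).
It fails at once if a bystander (pot, canister, cups, tray) is pushed more than 20 mm away (distance of any of dallah, date_canister, cup_stack, cup_shelf, tray, cup_tray from where it was at the start of the episode above 0.02 m).
It also fails if it takes over 46 s, if anything falls off the work surface, if the arm or the gripper's body presses on something with over 40 N, if the wrist force passes 120 N, or if a joint passes its speed limit or range.

## Working session

There is one attempt and no reset: what is moved stays moved. The work goes in short steps, Python scripts to look and compute and a tool call to move; the robot and the scene stay as the last step left them, time stands still between calls to the robot, and variables do not carry over. Pictures are saved under pics/ and viewed, at most 10 in all, crops included, and the job is handed in when it is done.

Besides the shell and the picture viewer there is one more tool, called after "Emit:" in YAML: its name, and indented under it one key for each argument. send_rows: Moves the arm, as the interface text tells. Scaled input: -1 to 1 covers 0.5 m each way for a shift and 0.5 rad each way for a turn. Its arguments: {"type":"object","properties":{"deltas":{"type":"array","items":{"type":"array"}},"grip":{"type":"number"},"grip_force":{"type":"number"}},"required":["deltas"]}

```bash
mkdir -p pics; python3 - <<'E'
from workcell import *
import cv2,numpy as np,pickle
s=state();print(s)
for c in("side","top"):
    im=grab_frame(c);cv2.imwrite(f"pics/{c}0.png",im[:,:,::-1])
    k=calibration(c);print(c,{a:np.round(np.array(b),3).tolist() for a,b in k.items()})
    for n in("clip_bracket","clip_bar","clip_bar_end","pivot_bolt","dallah","date_canister","cup_stack","cup_shelf"):
        r=trace(c,n)
        print(n,[(round(d["p"],2),d["bbox"],np.round(np.argwhere(d["pixels"]).mean(0)[::-1],1).tolist()) for d in r[:2]])
E
```

```text
{'time_s': 0.0, 'qpos': array([ 6.20508737e+01,  1.83516065e+01,  8.97089421e+01, -1.52515542e-03,
        7.20422001e+01, -1.14381990e+00]), 'qvel': array([ 0.00471698, -0.02102902,  0.01587696, -0.03666992, -0.01984381,
       -0.07185088]), 'effort': array([-1.67836577e-03, -4.12458980e+01, -2.31975031e+01,  7.24125886e-02,
        4.55535657e-02, -1.61104763e-04]), 'ee_pos': array([259.06250103, 512.79059357, 231.90340744]), 'ee_rot': array([-1.79897243e+02, -6.01357724e-04,  1.53195165e+02]), 'force': array([-0.30406569,  0.11992039,  0.78918172]), 'torque': array([-0.01982581,  0.01082587,  0.06605342]), 'gripper_force': 0.0, 'gripper_width': 91.32519335212372}
side {'mtx': [[497.941, 0.0, 248.174], [0.0, 497.941, 191.764], [0.0, 0.0, 1.0]], 'D': [-0.003, 0.0, 0.0, 0.0, 0.0], 'R': [[0.731, -0.682, -0.003], [-0.468, -0.499, -0.73], [0.496, 0.535, -0.684]], 't': [-393.404, 361.003, 1224.684]}
clip_bracket [(0.86, [200.4, 156.8, 58.1, 54.9], [235.2, 184.3]), (0.47, [234.6, 206.3, 22.7, 39.6], [247.5, 226.0])]
clip_bar [(0.7, [198.4, 155.9, 39.9, 40.2], [215.0, 174.3])]
clip_bar_en
[... 563 characters left out ...]
023], [-0.995, 0.013, -0.096], [0.096, -0.024, -0.995]], 't': [-5.682, 552.697, 1181.552]}
clip_bracket [(0.64, [71.6, 176.0, 61.9, 53.9], [101.1, 203.5]), (0.58, [169.8, 175.2, 91.1, 38.7], [230.3, 194.5])]
clip_bar [(0.9, [174.2, 198.5, 73.4, 17.9], [213.5, 204.1])]
clip_bar_end [(0.71, [169.2, 196.4, 78.9, 14.8], [209.4, 203.4])]
pivot_bolt [(0.61, [237.5, 186.8, 8.4, 24.3], [241.2, 199.9])]
dallah [(0.65, [371.6, 177.2, 49.6, 77.1], [397.9, 211.9]), (0.21, [280.4, 216.5, 30.3, 26.2], [294.5, 227.6])]
date_canister [(0.6, [74.0, 176.6, 60.5, 52.2], [100.8, 203.3])]
cup_stack [(0.64, [282.1, 217.2, 28.1, 23.3], [294.5, 227.9])]
cup_shelf [(0.95, [239.9, 226.1, 27.6, 26.1], [254.6, 238.7])]
```

```bash
python3 - <<'E'
import cv2
a=cv2.imread("pics/side0.png");b=cv2.imread("pics/top0.png")
cv2.imwrite("pics/s1.png",cv2.resize(a[125:245,130:290],None,fx=5,fy=5,interpolation=cv2.INTER_CUBIC))
cv2.imwrite("pics/t1.png",cv2.resize(b[160:250,165:285],None,fx=6.5,fy=6.5,interpolation=cv2.INTER_CUBIC))
E
```

```text
(no output)
```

View pics/s1.png

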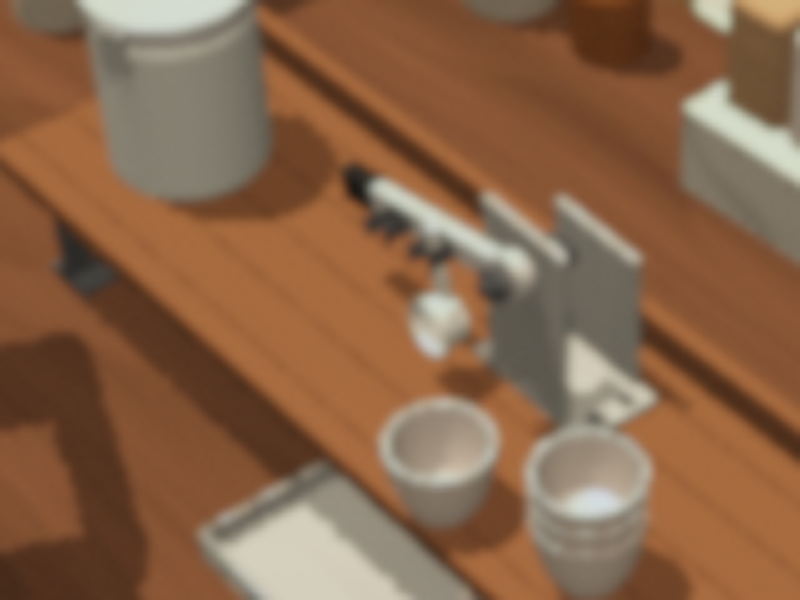

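View pics/t1.png

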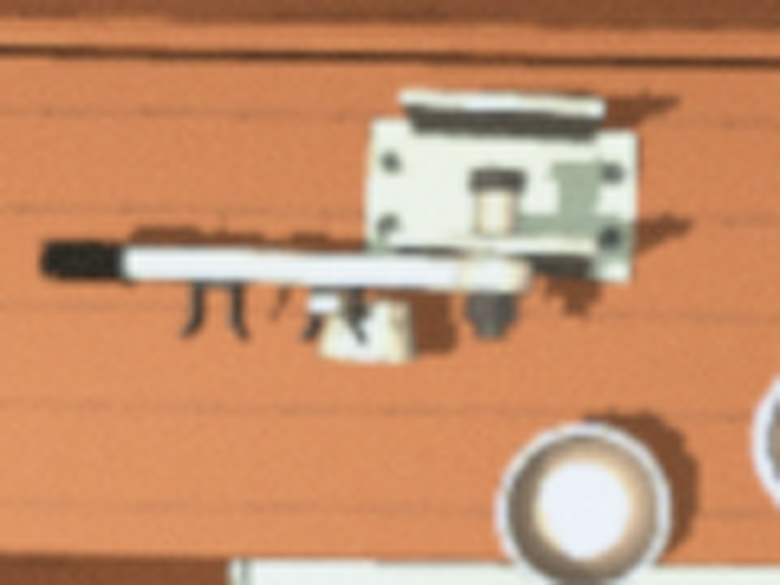

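View pics/top0.png

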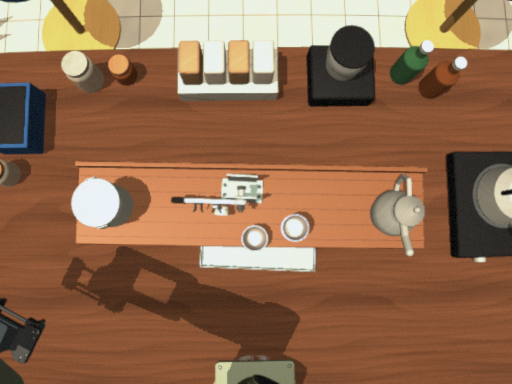

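The side crop shows the bar sagging only moderately, with its grip tip at about (348,178), and the bracket legs edge-on. The top crop shows the foot, the rear leg top, the bolt head at about (497,181) and the grip at x 42–122, y 260. I'll fit a bracket model to these points.

```bash
cat > h.py <<'E'
import numpy as np,cv2
from workcell import *
from scipy.optimize import least_squares
CAL={c:{k:np.array(v,float) for k,v in calibration(c).items()} for c in("side","top")}
def proj(c,X):
    k=CAL[c];return cv2.projectPoints(np.atleast_2d(np.array(X,float)),cv2.Rodrigues(k["R"])[0],k["t"],k["mtx"],k["D"])[0][:,0]
def B(p,X):
    x,y,z,w=p[:4];R=np.array([[np.cos(w),-np.sin(w),0],[np.sin(w),np.cos(w),0],[0,0,1]])
    return np.atleast_2d(X)@R.T+[x,y,z]
def bar(a,s,h=0,x=-35): return [x,s*np.cos(a)-h*np.sin(a),100+s*np.sin(a)+h*np.cos(a)]
OFF={"side":(130,125,5),"top":(165,160,6.5)}
def un(c,u): o=OFF[c];return (np.array(u)+.5)/o[2]-.5+o[:2]
E
cat > fit.py <<'E'
from h import *
obs=[("top",(372,120),(28,50,5)),("top",(637,130),(28,-50,5)),("top",(630,281),(-28,-50,5)),
("top",(402,91),(28,35,100)),("top",(604,98),(28,-35,100)),
("top",(497,181),(-2,0,109)),
("side",(482,195),(-28,35,130)),("side",(566,262),(-28,-35,130)),("side",(560,195),(23,35,100)),("side",(638,264),(23,-35,100)),("side",(657,398),(28,-50,5)),("side",(562,425),(-28,-50,5)),
("top",(42,260),161.),("top",(122,262),129.),("side",(346,180),161.),("side",(374,190),129.)]
def f(p):
    r=[]
    for c,u,X in obs:
        X=bar(p[4],X) if isinstance(X,float) else X
        r.append(proj(c,B(p,X))[0]-un(c,u))
    return np.array(r).ravel()
for fix in (0,1):
    g=(lambda p:np.r_[f(p)]) if not fix else (lambda q:f(np.r_[q[:2],100,q[2:]]))
    s=least_squares(g,[540,30,100,0,-.2] if not fix else [540,30,0,-.2],loss="soft_l1")
    print(np.round(s.x,3));
    p=s.x if not fix else np.r_[s.x[:2],100,s.x[2:]]
for (c,u,X),r in zip(obs,f(p).reshape(-1,2)): print(c,u,X,r.round(2))
np.save("p.npy",p)
print("bolt",B(p,[-2,0,100]),"end",B(p,bar(p[4],145)))
for c in("side","top"): print(c,(-CAL[c]["R"].T@CAL[c]["t"]).round())
E
python3 fit.py
```

```text
[ 5.39745e+02  2.46030e+01  9.88490e+01 -6.20000e-02 -1.79000e-01]
[ 5.39517e+02  2.44530e+01 -6.30000e-02 -1.84000e-01]
top (372, 120) (28, 50, 5) [-0.26  0.11]
top (637, 130) (28, -50, 5) [-0.19  0.62]
top (630, 281) (-28, -50, 5) [-0.18  0.2 ]
top (402, 91) (28, 35, 100) [-0.36 -0.08]
top (604, 98) (28, -35, 100) [-0.25  0.41]
top (497, 181) (-2, 0, 109) [-0.1  -0.24]
side (482, 195) (-28, 35, 130) [ 0.12 -0.4 ]
side (566, 262) (-28, -35, 130) [-0.53 -0.69]
side (560, 195) (23, 35, 100) [-0.73  0.38]
side (638, 264) (23, -35, 100) [-0.27 -0.72]
side (657, 398) (28, -50, 5) [ 0.37 -0.55]
side (562, 425) (-28, -50, 5) [4.14 3.  ]
top (42, 260) 161.0 [0.39 0.13]
top (122, 262) 129.0 [1.42 0.33]
side (346, 180) 161.0 [ 0.5  -1.63]
side (374, 190) 129.0 [1.06 0.13]
bolt [[537.52113955  24.57847109 200.        ]] end [[513.51964892 168.92314223 173.49444664]]
side [-151. -744. 1100.]
top [ 437.   16. 1229.]
```

```bash
python3 - <<'E'
from h import *
p=np.load("p.npy")
def ov(c,x0,y0,w,h,s,segs,sh):
    im=cv2.imread(f"pics/{c}0.png")[y0:y0+h,x0:x0+w]
    im=cv2.resize(im,None,fx=s,fy=s,interpolation=cv2.INTER_CUBIC)
    for seg,col in segs:
        q=(proj(c,B(p,seg))-[x0,y0]+.5)*s-.5
        cv2.polylines(im,[np.round(q*8).astype(int)],False,col,1,cv2.LINE_AA,3)
    return im
segs=[]
for a,col in((-.184,(0,0,255)),(-.24,(0,255,0))):
    segs+=[([bar(a,s,h,-40) for s,h in((0,9),(129,9),(129,11),(161,11),(161,-11),(129,-11))],col)]
A=ov("side",190,145,70,60,6,segs,0)
T0=ov("top",225,175,30,30,12,[],0)
cv2.imwrite("pics/o1.png",np.vstack([A[:, :360],]) if 0 else np.hstack([A,T0]))
im=cv2.imread("pics/top0.png")
print(im[184:192,234:250].sum(2)//3)
hx=[[-6,11*np.sin(t),100+11*np.cos(t)] for t in np.arange(-1,2)*np.pi/3]
print(proj("top",B(p,hx)),proj("top",B(p,[[x+4-0,y,z] for x,y,z in np.array(hx)+[4,0,0]])))
E
```

```text
[[234 235 233 236 233 230 226 230 234 233 232 233 235 234 234 229]
 [234 235 231 217 205 195 185 191 202 205 208 218 229 234 233 215]
 [235 233 221 171 123 120 114 112 111 114 127 160 213 233 229 204]
 [235 233 217 154 106 104 101  99  87  85  87 129 197 232 224 210]
 [236 234 212 144 103 106 108 107  99  91  91 135 208 233 234 231]
 [235 235 223 174 144 155 171 172 163 140 125 166 221 234 235 235]
 [237 236 234 214 189 209 224 227 212 184 167 205 234 235 237 236]
 [236 236 235 222 197 214 229 231 216 187 177 216 233 236 236 233]]
[[245.14798611 189.34213142]
 [240.84209425 188.89513575]
 [236.58397867 188.9161662 ]] [[245.32785297 185.76592814]
 [241.02623097 185.29970898]
 [236.77036395 185.33948282]]
```

View pics/o1.png

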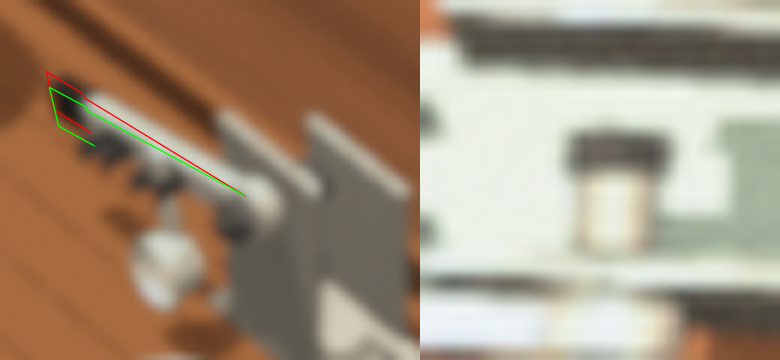

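```bash
cat >> h.py <<'E'
from scipy.spatial.transform import Rotation as Ro
def pose():
    s=state();return s["ee_pos"],Ro.from_euler("xyz",s["ee_rot"],degrees=True)
def tgt(yaw,tilt=0):  # tool down, yaw rel. world deg, then tilt (rad) about bracket x
    w=np.load("p.npy")[3];ax=np.array([np.cos(w),np.sin(w),0])
    return Ro.from_rotvec(ax*tilt)*Ro.from_euler("xyz",[180,0,yaw],degrees=True)
def plan(pos,R,n,p0=None):
    x,Q=pose() if p0 is None else p0
    rv=(Q.inv()*R).as_rotvec();out=[]
    for i in range(n):
        d=Q.inv().apply((np.array(pos)-x)/(n-i)); x=x+Q.apply(d)
        out.append([(d/500).round(4).tolist(),(rv/n/.5).round(4).tolist()]); Q=Q*Ro.from_rotvec(rv/n)
    print(str(out).replace(" ",""));return x,Q
E
python3 - <<'E'
from h import *
p=np.load("p.npy");w=np.degrees(p[3]);a=-.19
e=B(p,bar(a,145))[0];R=tgt(w+90,a);z=R.as_matrix()[:,2];print(e,z)
x,Q=pose();m=plan([259,513,310],Q,2,(x,Q))
m=plan(e-z*130,R,10,m)
E
```

```text
[513.50923134 168.75723251 172.61546023] [-0.01183527 -0.18848769 -0.98200424]
[[[0.0002,-0.0003,-0.0772],[0.0,0.0,0.0]],[[0.0002,-0.0003,-0.0772],[0.0,0.0,0.0]]]
[[[-0.0745,-0.034,0.0019],[0.0222,-0.0336,0.2324]],[[-0.0779,-0.0251,0.0035],[0.0222,-0.0336,0.2324]],[[-0.0802,-0.0158,0.0051],[0.0222,-0.0336,0.2324]],[[-0.0814,-0.0064,0.0066],[0.0222,-0.0336,0.2324]],[[-0.0815,0.0032,0.008],[0.0222,-0.0336,0.2324]],[[-0.0804,0.0127,0.0093],[0.0222,-0.0336,0.2324]],[[-0.0782,0.022,0.0104],[0.0222,-0.0336,0.2324]],[[-0.075,0.0311,0.0114],[0.0222,-0.0336,0.2324]],[[-0.0707,0.0397,0.0122],[0.0222,-0.0336,0.2324]],[[-0.0654,0.0477,0.0129],[0.0222,-0.0336,0.2324]]]
```

Emit:
send_rows:
  deltas:
    - [[0, 0, -0.077], [0, 0, 0]]
    - [[0, 0, -0.077], [0, 0, 0]]
  grip: 0

```text
time_s: 1.1
ee_pos: [259.0, 512.6, 309.6]
ee_rot: [-179.8, -0.0, 153.2]
force: [0.8, 0.3, 1.0]
gripper_width: 91.2
gripper_force: 0.0
```

Emit:
send_rows:
  deltas:
    - [[-0.0745, -0.034, 0.002], [0.022, -0.034, 0.232]]
    - [[-0.078, -0.025, 0.0035], [0.022, -0.034, 0.232]]
    - [[-0.08, -0.016, 0.005], [0.022, -0.034, 0.232]]
    - [[-0.081, -0.0065, 0.0065], [0.022, -0.034, 0.232]]
    - [[-0.0815, 0.003, 0.008], [0.022, -0.034, 0.232]]
    - [[-0.0805, 0.0125, 0.0095], [0.022, -0.034, 0.232]]
    - [[-0.078, 0.022, 0.0105], [0.022, -0.034, 0.232]]
    - [[-0.075, 0.031, 0.0115], [0.022, -0.034, 0.232]]
    - [[-0.071, 0.04, 0.012], [0.022, -0.034, 0.232]]
    - [[-0.0655, 0.048, 0.013], [0.022, -0.034, 0.232]]

```text
time_s: 2.1
ee_pos: [516.3, 192.3, 300.5]
ee_rot: [179.9, 11.0, 86.2]
force: [0.2, 0.1, -1.2]
gripper_width: 91.0
gripper_force: 0.0
```

Emit:
send_rows:
  deltas:
    - [[0, 0, 0], [0, 0, 0]]
    - [[0, 0, 0], [0, 0, 0]]

```text
time_s: 2.3
ee_pos: [515.5, 193.3, 300.0]
ee_rot: [180.0, 10.9, 86.5]
force: [-0.9, -0.1, -0.5]
gripper_width: 91.0
gripper_force: 0.0
```

```bash
python3 - <<'E'
from h import *
p=np.load("p.npy");w=np.degrees(p[3]);a=-.19
print(pose()[0])
e=B(p,bar(a,145))[0];R=tgt(w+90,a);z=R.as_matrix()[:,2];print(e)
m=plan(e-z*40,R,3);m=plan(e,R,2,m)
E
```

```text
[515.53679482 193.26230029 299.97538081]
[513.50923134 168.75723251 172.61546023]
[[[-0.0,-0.0004,0.0598],[0.0004,0.0005,0.0007]],[[-0.0,-0.0003,0.0598],[0.0004,0.0005,0.0007]],[[-0.0,-0.0003,0.0598],[0.0004,0.0005,0.0007]]]
[[[-0.0,-0.0,0.04],[-0.0,-0.0,0.0]],[[0.0,-0.0,0.04],[-0.0,-0.0,0.0]]]
```

Emit:
send_rows:
  deltas:
    - [[0, 0, 0.06], [0, 0, 0]]
    - [[0, 0, 0.06], [0, 0, 0]]
    - [[0, 0, 0.06], [0, 0, 0]]
    - [[0, 0, 0.04], [0, 0, 0]]
    - [[0, 0, 0.036], [0, 0, 0]]
    - [[0, 0, 0], [0, 0, 0]]

```text
time_s: 2.9
ee_pos: [511.8, 169.7, 172.7]
ee_rot: [-179.8, 11.1, 86.7]
force: [-0.1, 0.0, -0.2]
gripper_width: 91.2
gripper_force: 0.0
```

Emit:
send_rows:
  deltas:
    - [[0, 0, 0], [0, 0, 0]]
    - [[0, 0, 0], [0, 0, 0]]
    - [[0, 0, 0], [0, 0, 0]]
    - [[0, 0, 0], [0, 0, 0]]
    - [[0, 0, 0], [0, 0, 0]]
    - [[0, 0, 0], [0, 0, 0]]
    - [[0, 0, 0], [0, 0, 0]]
  grip: 1
  grip_force: 20

```text
time_s: 3.6
ee_pos: [514.2, 169.3, 174.7]
ee_rot: [179.9, 10.9, 86.5]
force: [0.0, 0.5, 0.4]
gripper_width: 37.9
gripper_force: 0.0
```

```bash
python3 - <<'E'
from h import *
s=state();print(s["ee_pos"],s["force"],s["torque"],s["gripper_width"])
im=grab_frame("side");cv2.imwrite("pics/s2.png",cv2.resize(im[100:220,150:310,::-1],None,fx=5,fy=5,interpolation=cv2.INTER_CUBIC))
E
```

```text
[514.17276308 169.29593425 174.73563906] [0.01731438 0.51013506 0.44513402] [0.0234617  0.093133   0.02644473] 37.94078274520594
```

View pics/s2.png

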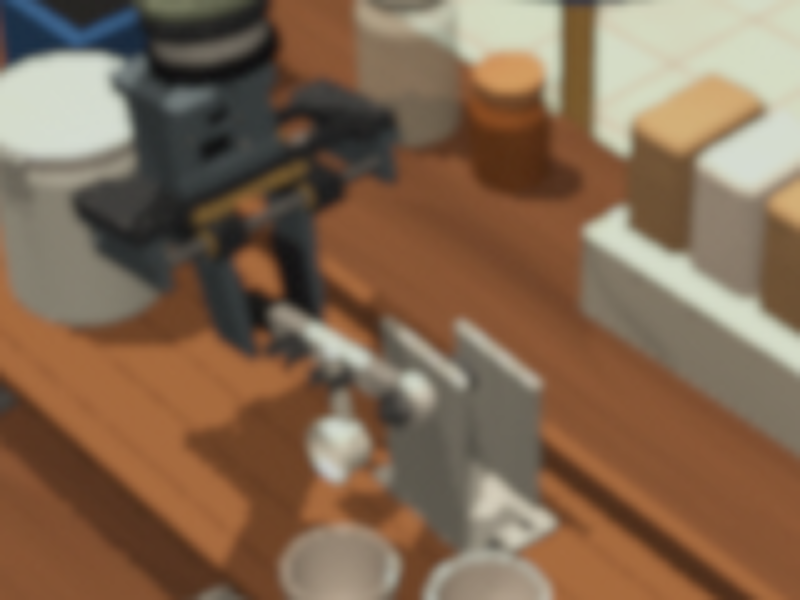

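The picture shows the open fingers straddling the black grip at about (262,305). I'll keep closing.

Emit:
send_rows:
  deltas:
    - [[0, 0, 0], [0, 0, 0]]
    - [[0, 0, 0], [0, 0, 0]]
    - [[0, 0, 0], [0, 0, 0]]
    - [[0, 0, 0], [0, 0, 0]]
    - [[0, 0, 0], [0, 0, 0]]
    - [[0, 0, 0], [0, 0, 0]]

```text
time_s: 4.25
ee_pos: [512.7, 169.3, 174.3]
ee_rot: [-179.9, 11.0, 86.5]
force: [-5.4, 1.8, 1.1]
gripper_width: 14.1
gripper_force: 20.0
```

```bash
python3 - <<'E'
from h import *
for i in range(3):
    s=state();print(s["time_s"],s["ee_pos"],s["ee_rot"],s["force"],s["torque"],s["gripper_width"],s["gripper_force"]); grab_frame("top")
# arc rows in tool frame: rotate about pivot by .19, 8 rows
p=np.load("p.npy");P=B(p,[-35,0,100])[0]
x,Q=pose();w=p[3];ax=np.array([np.cos(w),np.sin(w),0]);n=6;da=.19/n
v=x-P; d=Ro.from_rotvec(ax*da).apply(v)-v
print("v",v,"angle",np.arctan2(v[2],np.hypot(v[0],v[1])))
print(Q.inv().apply(d)/500,Q.inv().apply(ax*da)/.5)
E
```

```text
4.25 [512.72162043 169.3172195  174.33193025] [-179.9038047    10.97265935   86.48161214] [-5.38621678  1.77687641  1.09562821] [ 0.09240875  0.85508392 -0.43198715] 14.064299592534345 20.000327825546265
4.3 [512.70177824 169.29058894 174.3624784 ] [-179.90338025   10.97363392   86.48260689] [-4.92360263  0.43742935  1.27125742] [ 0.0912843   0.89882857 -0.4288286 ] 13.737483441986882 20.00031352043152
4.35 [512.69740106 169.30530047 174.32140242] [-179.89962867   10.97458331   86.48252802] [-5.26045439  1.20231116  0.29130145] [ 0.12974404  0.88508387 -0.41238245] 13.88627100385744 20.000337660312653
v [  8.15362311 142.64233262 -25.65923297] angle -0.17769767324802108
[-2.72813324e-04 -1.35614821e-05 -9.18894618e-03] [-8.02886593e-05  6.33332169e-02 -9.10864484e-05]
```

Emit:
send_rows:
  deltas:
    - [[-0.0003, 0, -0.0092], [0, 0.063, 0]]
    - [[-0.0003, 0, -0.0092], [0, 0.063, 0]]
    - [[-0.0003, 0, -0.0092], [0, 0.063, 0]]
    - [[-0.0003, 0, -0.0092], [0, 0.063, 0]]
    - [[-0.0003, 0, -0.0092], [0, 0.063, 0]]
    - [[-0.0003, 0, -0.0092], [0, 0.063, 0]]
    - [[0, 0, 0], [0, 0, 0]]
    - [[0, 0, 0], [0, 0, 0]]

```text
time_s: 5.2
ee_pos: [512.9, 171.6, 202.4]
ee_rot: [-179.9, -0.0, 86.4]
force: [-6.3, 2.2, -0.9]
gripper_width: 13.9
gripper_force: 20.0
```

```bash
python3 - <<'E'
from h import *
p=np.load("p.npy")
s=state();print(s["ee_pos"],s["ee_rot"],s["force"],s["torque"])
x0,y0,S=190,145,10
im=grab_frame("side");im=cv2.resize(im[145:203,190:265,::-1],None,fx=S,fy=S,interpolation=cv2.INTER_CUBIC)
for a,c in((0,(0,0,255)),(-.06,(0,255,0))):
    q=(proj("side",B(p,[bar(a,s_,h,-40) for s_,h in((0,9),(129,9),(129,-9),(0,-9))]))-[x0,y0]+.5)*S-.5
    cv2.polylines(im,[np.round(q).astype(int)],False,c,1)
cv2.imwrite("pics/s3.png",im)
E
```

```text
[512.90068414 171.60281734 202.36731897] [-1.79935516e+02 -2.67373310e-02  8.64471114e+01] [-6.27615051  2.1915659  -0.88935372] [ 0.44653479  1.03943327 -0.27367252]
```

View pics/s3.png

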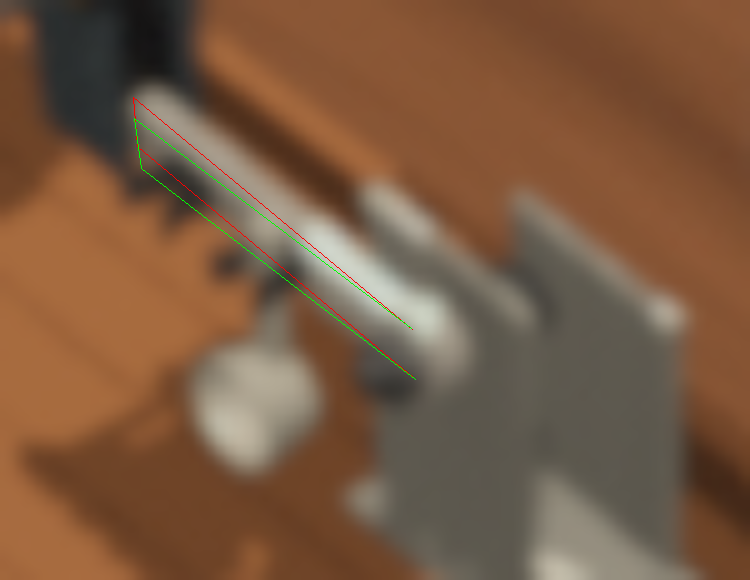

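The bar's white body runs from about (150,100) to (430,330), roughly parallel to the level overlay. I'll measure its slope numerically, using the leg's top edge as the level reference.

```bash
cat > ang.py <<'E'
from h import *
from scipy.ndimage import map_coordinates,gaussian_filter1d
p=np.load("p.npy")
def edge(im,c,P,name):
    q=proj(c,B(p,P)); d=q[-1]-q[0];n=np.array([-d[1],d[0]])/np.linalg.norm(d)
    if n[1]>0:n=-n   # upward
    t=np.arange(-5,5.01,.1);o=[]
    for u in q:
        pr=map_coordinates(im,[u[1]+t*n[1],u[0]+t*n[0]],order=1)
        g=gaussian_filter1d(pr,5,order=1);o.append(t[np.argmin(g)])  # bright->dark going up
    o=np.array(o);L=np.linspace(0,np.linalg.norm(d),len(o))
    k=np.polyfit(L,o,1);r=o-np.polyval(k,L);k=np.polyfit(L[abs(r)<.6],o[abs(r)<.6],1)
    print(name,"off",o.round(1)[::3],"slope",k.round(4))
import sys
def run(fr,a):
    im=fr.astype(float)
    im=im[:,:,2]-0.0*im[:,:,0]  # blue: white bright, wood dark
    edge(im,"side",[bar(a,s,9,-30) for s in np.linspace(45,120,16)],"bar")
    edge(im,"side",[(-23,y,130) for y in np.linspace(28,-28,16)][::1],"leg")
    edge(im,"side",[(28,y,100) for y in np.linspace(28,-28,16)][::1],"rear")
E
python3 - <<'E'
from ang import *
run(cv2.imread("pics/side0.png")[:,:,::-1],-.19)
run(grab_frame("side"),0)
p0=np.array
for a in(-.19,0):
  for da in(.05,):
    f=lambda a:(lambda q:np.degrees(np.arctan2(*(q[1]-q[0])[::-1])))(proj("side",B(p,[bar(a,45,9,-30),bar(a,120,9,-30)])))
    print(f(a),f(a+da))
E
```

```text
bar off [-0.  -0.1 -0.1 -0.2 -0.2 -0.2] slope [-0.0111 -0.0382]
leg off [0.3 0.2 0.3 0.2 0.1 0.1] slope [-0.0064  0.2279]
rear off [0.2 0.2 0.1 0.2 0.1 0.2] slope [-0.0028  0.2294]
bar off [ 0.1 -0.1 -0.  -0.  -0.1 -0.3] slope [-0.0168  0.1243]
leg off [ 0.3  0.2  0.1 -0.  -0.1 -0.2] slope [-0.0195  0.2434]
rear off [-0.   0.1 -0.   0.1 -0.   0.2] slope [ 0.0078 -0.0015]
-149.30797185052631 -146.76403913059124
-140.5395429734654 -138.57634384068174
```

Emit:
send_rows:
  deltas:
    - [[0, 0, -0.0044], [0, 0.03, 0]]
    - [[0, 0, 0], [0, 0, 0]]
    - [[0, 0, 0], [0, 0, 0]]

```text
time_s: 5.6
ee_pos: [512.9, 171.5, 204.3]
ee_rot: [-179.9, -0.8, 86.5]
force: [-6.8, 1.5, -0.4]
gripper_width: 14.0
gripper_force: 20.0
```

Emit:
send_rows:
  deltas:
    - [[0, 0, 0], [0, 0, 0]]
    - [[0, 0, 0], [0, 0, 0]]
    - [[0, 0, 0], [0, 0, 0]]
    - [[0, 0, 0], [0, 0, 0]]
    - [[0, 0, 0], [0, 0, 0]]
    - [[0, 0, 0], [0, 0, 0]]
    - [[0, 0, 0], [0, 0, 0]]
  grip: 0.4

```text
time_s: 6.3
ee_pos: [514.3, 171.5, 204.3]
ee_rot: [179.9, -0.7, 86.5]
force: [-0.0, 0.9, -1.2]
gripper_width: 54.7
gripper_force: 0.0
```

Emit:
send_rows:
  deltas:
    - [[0, 0, -0.02], [0, 0, 0]]
    - [[0, 0, -0.05], [0, 0, 0]]
    - [[0, 0, -0.08], [0, 0, 0]]
    - [[0, 0, -0.07], [0, 0, 0]]
    - [[0, 0, 0], [0, 0, 0]]
    - [[0, 0, 0], [0, 0, 0]]

```text
time_s: 6.9
ee_pos: [514.2, 170.2, 315.6]
ee_rot: [179.8, -0.8, 86.5]
force: [-0.3, 0.2, -0.7]
gripper_width: 54.7
gripper_force: 0.0
```

```bash
python3 - <<'E'
from ang import *
print(pose()[0],state()["gripper_width"])
run(grab_frame("side"),0)
t=grab_frame("top");cv2.imwrite("pics/top1.png",t[:,:,::-1])
w=np.degrees(p[3])
R=tgt(w+180,np.radians(6)); z=R.as_matrix()[:,2]
c=B(p,[0,0,100])[0]+[-.8,0,0];print(c,z)
m=plan(c-z*90,R,10)
E
```

```text
[514.21681703 170.20919215 315.59104117] 54.743587135151486
bar off [-0.   0.1  0.3  0.1  0.3  0.2] slope [0.0102 0.0941]
leg off [0.2 0.2 0.3 0.3 0.3 0.2] slope [0.0076 0.1434]
rear off [-0.   0.1 -0.   0.1 -0.  -0. ] slope [-0.002   0.0478]
[538.7172085   24.45313657 200.        ] [ 0.00655051  0.10432301 -0.9945219 ]
[[[-0.0307,0.0068,0.0044],[-0.0146,0.0145,-0.3135]],[[-0.0314,0.0019,0.0042],[-0.0146,0.0145,-0.3135]],[[-0.0313,-0.003,0.004],[-0.0146,0.0145,-0.3135]],[[-0.0305,-0.0079,0.0037],[-0.0146,0.0145,-0.3135]],[[-0.0289,-0.0126,0.0034],[-0.0146,0.0145,-0.3135]],[[-0.0266,-0.017,0.0031],[-0.0146,0.0145,-0.3135]],[[-0.0236,-0.021,0.0028],[-0.0146,0.0145,-0.3135]],[[-0.0201,-0.0244,0.0025],[-0.0146,0.0145,-0.3135]],[[-0.0161,-0.0273,0.0022],[-0.0146,0.0145,-0.3135]],[[-0.0116,-0.0295,0.0018],[-0.0146,0.0145,-0.3135]]]
```

Emit:
send_rows:
  deltas:
    - [[-0.031, 0.007, 0.0044], [-0.0146, 0.0145, -0.298]]
    - [[-0.0314, 0.002, 0.0042], [-0.0146, 0.0145, -0.298]]
    - [[-0.0313, -0.003, 0.004], [-0.0146, 0.0145, -0.298]]
    - [[-0.0305, -0.008, 0.0037], [-0.0146, 0.0145, -0.298]]
    - [[-0.029, -0.0126, 0.0034], [-0.0146, 0.0145, -0.298]]
    - [[-0.0266, -0.017, 0.003], [-0.0146, 0.0145, -0.298]]
    - [[-0.0236, -0.021, 0.003], [-0.0146, 0.0145, -0.298]]
    - [[-0.02, -0.0244, 0.0025], [-0.0146, 0.0145, -0.298]]
    - [[-0.016, -0.027, 0.002], [-0.0146, 0.0145, -0.298]]
    - [[-0.0116, -0.0295, 0.002], [-0.0146, 0.0145, -0.298]]

```text
time_s: 8.0
ee_pos: [532.7, 13.9, 288.6]
ee_rot: [173.9, -0.3, 172.3]
force: [0.3, -0.5, 0.3]
gripper_width: 54.8
gripper_force: 0.0
```

Emit:
send_rows:
  deltas:
    - [[0, 0, 0], [0, 0, 0]]
    - [[0, 0, 0], [0, 0, 0]]
    - [[0, 0, 0], [0, 0, 0]]

```text
time_s: 8.3
ee_pos: [533.2, 15.2, 289.8]
ee_rot: [173.9, -0.2, 171.9]
force: [0.5, 0.4, -0.4]
gripper_width: 54.6
gripper_force: 0.0
```

```bash
python3 - <<'E'
from ang import *
print(pose()[0],state()["ee_rot"],state()["qpos"].round())
w=np.degrees(p[3]);R=tgt(w+180,np.radians(6)); z=R.as_matrix()[:,2]
c=B(p,[0,0,100])[0]+[-.8,0,0];print(c)
m=plan(c-z*70,R,3)
E
```

```text
[533.16220578  15.20403059 289.8492752 ] [173.88456135  -0.23329764 171.89838972] [ -3.  12.  90.   6.  78. -86.]
[538.7172085   24.45313657 200.        ]
[[[-0.0032,0.0003,0.0136],[0.0014,0.0028,-0.0525]],[[-0.0033,0.0002,0.0136],[0.0014,0.0028,-0.0525]],[[-0.0033,0.0002,0.0136],[0.0014,0.0028,-0.0525]]]
```

Emit:
send_rows:
  deltas:
    - [[-0.0033, 0.0002, 0.0136], [0.0014, 0.003, -0.0525]]
    - [[-0.0033, 0.0002, 0.0136], [0.0014, 0.003, -0.0525]]
    - [[-0.0033, 0.0002, 0.0136], [0.0014, 0.003, -0.0525]]
    - [[0, 0, 0], [0, 0, 0]]
    - [[0, 0, 0], [0, 0, 0]]
    - [[0, 0, 0], [0, 0, 0]]

```text
time_s: 8.9
ee_pos: [538.7, 16.4, 270.1]
ee_rot: [174.0, 0.1, 176.5]
force: [0.7, 0.4, 0.0]
gripper_width: 54.8
gripper_force: 0.0
```

```bash
python3 - <<'E'
from ang import *
print(pose()[0],state()["ee_rot"])
w=np.degrees(p[3]);R=tgt(w+180,np.radians(6)); z=R.as_matrix()[:,2]
c=B(p,[0,0,100])[0]+[-.8,0,0]
m=plan(c-z*5,R,5)
im=grab_frame("side");cv2.imwrite("pics/s4.png",cv2.resize(im[120:220,170:300,::-1],None,fx=6,fy=6,interpolation=cv2.INTER_CUBIC))
E
```

```text
[538.69648197  16.40157651 270.11780799] [1.74017791e+02 6.51606370e-02 1.76485843e+02]
[[[0.0002,0.0003,0.0262],[-0.0001,0.0004,0.0006]],[[0.0002,0.0003,0.0262],[-0.0001,0.0004,0.0006]],[[0.0002,0.0003,0.0262],[-0.0001,0.0004,0.0006]],[[0.0002,0.0003,0.0262],[-0.0001,0.0004,0.0006]],[[0.0002,0.0003,0.0262],[-0.0001,0.0004,0.0006]]]
```

View pics/s4.png

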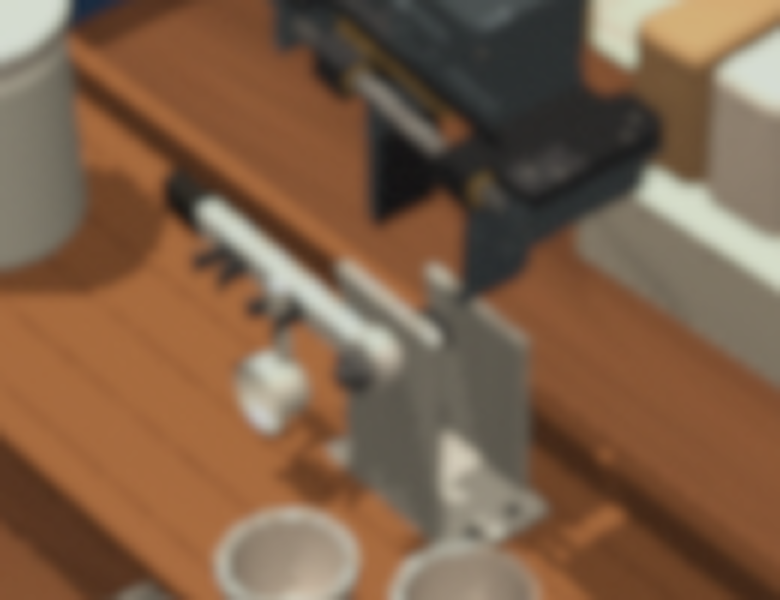

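The bar is level after release (grip at (185,195), pivot at (375,350)), and the fingers stand above the gap. Now I'll descend.

Emit:
send_rows:
  deltas:
    - [[0, 0, 0.026], [0, 0, 0]]
    - [[0, 0, 0.026], [0, 0, 0]]
    - [[0, 0, 0], [0, 0, 0]]

```text
time_s: 9.25
ee_pos: [537.8, 19.2, 242.8]
ee_rot: [174.0, -0.1, 176.5]
force: [-0.6, -0.0, -0.9]
gripper_width: 54.9
gripper_force: 0.0
```

Emit:
send_rows:
  deltas:
    - [[0, 0, 0.02], [0, 0, 0]]
    - [[0, 0, 0.02], [0, 0, 0]]
    - [[0, 0, 0.02], [0, 0, 0]]
    - [[0, 0, 0.0185], [0, 0, 0]]
    - [[0, 0, 0], [0, 0, 0]]
    - [[0, 0, 0], [0, 0, 0]]

```text
time_s: 9.85
ee_pos: [539.1, 23.2, 204.9]
ee_rot: [174.0, 0.0, 176.5]
force: [0.5, -0.0, -0.4]
gripper_width: 54.5
gripper_force: 0.0
```

Emit:
send_rows:
  deltas:
    - [[0, 0, 0], [0, 0, 0]]
    - [[0, 0, 0], [0, 0, 0]]
    - [[0, 0, 0], [0, 0, 0]]
    - [[0, 0, 0], [0, 0, 0]]
    - [[0, 0, 0], [0, 0, 0]]
  grip: 0.72
  grip_force: 3

```text
time_s: 10.35
ee_pos: [539.1, 23.2, 205.2]
ee_rot: [174.0, 0.1, 176.5]
force: [0.0, -0.1, -0.5]
gripper_width: 25.5
gripper_force: 0.0
```

Emit:
send_rows:
  deltas:
    - [[0, 0, 0], [0, 0, 0]]
    - [[0, 0, 0], [0, 0, 0]]
  grip: 0.755

```text
time_s: 10.55
ee_pos: [539.1, 23.9, 205.2]
ee_rot: [173.9, 0.1, 176.5]
force: [-0.4, 3.8, 0.9]
gripper_width: 22.5
gripper_force: 1.6
```

Emit:
send_rows:
  deltas:
    - [[0, 0, 0], [0, 0, 0]]
    - [[0, 0, 0], [0, 0, 0]]
  grip: 0.775

```text
time_s: 10.75
ee_pos: [539.2, 24.7, 205.3]
ee_rot: [173.8, 0.1, 176.5]
force: [0.5, 6.5, 0.9]
gripper_width: 20.8
gripper_force: 3.0
```

Emit:
send_rows:
  deltas:
    - [[0, 0, 0], [0, 0, 0]]
    - [[0, 0, 0], [0, 0, 0]]
  grip: 0.85

```text
time_s: 10.95
ee_pos: [539.2, 24.7, 205.3]
ee_rot: [173.8, 0.1, 176.5]
force: [0.7, 5.8, 1.3]
gripper_width: 20.3
gripper_force: 3.0
```

```bash
python3 - <<'E'
from h import *
W=[]
for i in range(8):
    s=state();W.append(np.r_[s["gripper_width"],s["gripper_force"],s["force"],s["torque"],s["ee_pos"]]);grab_frame("top")
print(np.mean(W,0).round(3),np.std(W,0).round(3))
E
```

```text
[ 2.05690e+01  3.00000e+00  4.33000e-01  6.06000e+00  1.02900e+00
  1.02900e+00 -6.10000e-02 -3.20000e-02  5.39176e+02  2.47350e+01
  2.05299e+02] [0.213 0.    0.239 0.477 0.552 0.026 0.027 0.022 0.008 0.014 0.018]
```

Emit:
send_rows:
  deltas:
    - [[0, 0.002, 0], [0, 0, 0]]
    - [[0, 0.001, 0], [0, 0, 0]]
    - [[0, 0, 0], [0, 0, 0]]
    - [[0, 0, 0], [0, 0, 0]]

```text
time_s: 11.75
ee_pos: [539.2, 25.5, 205.4]
ee_rot: [173.9, 0.1, 176.5]
force: [0.2, 5.5, 0.1]
gripper_width: 19.2
gripper_force: 3.0
```

```bash
cat > m.py <<'E'
from h import *
W=[]
for i in range(6):
    s=state();W.append(np.r_[s["gripper_width"],s["gripper_force"],s["force"],s["torque"],s["ee_pos"],s["ee_rot"]]);grab_frame("top")
print(np.mean(W,0).round(3).tolist())
E
python3 m.py
```

```text
[19.066, 3.0, 0.513, 5.849, 0.84, 1.001, -0.023, -0.02, 539.221, 25.522, 205.38, 173.911, 0.054, 176.478]
```

Emit:
send_rows:
  deltas:
    - [[0, 0.0016, 0], [0, 0, 0]]
    - [[0, 0, 0], [0, 0, 0]]
    - [[0, 0, 0], [0, 0, 0]]

```text
time_s: 12.35
ee_pos: [539.2, 25.6, 205.4]
ee_rot: [174.0, 0.1, 176.5]
force: [0.4, 5.1, 0.5]
gripper_width: 19.1
gripper_force: 3.0
```

```bash
python3 m.py
```

```text
[19.051, 3.0, 0.219, 4.587, 1.247, 0.77, -0.013, 0.002, 539.233, 25.568, 205.378, 173.999, 0.055, 176.487]
```

Emit:
send_rows:
  deltas:
    - [[0, 0.0014, 0], [0, 0, 0]]
    - [[0, 0, 0], [0, 0, 0]]

```text
time_s: 12.85
ee_pos: [539.3, 25.6, 205.4]
ee_rot: [174.1, 0.1, 176.5]
force: [0.1, 1.6, 1.5]
gripper_width: 19.0
gripper_force: 3.0
```

Emit:
send_rows:
  deltas:
    - [[0, 0, 0], [0, 0, 0]]
    - [[0, 0, 0], [0, 0, 0]]
  grip: 1
  grip_force: 10

```text
time_s: 13.05
ee_pos: [539.2, 25.7, 205.4]
ee_rot: [174.1, 0.1, 176.5]
force: [-0.8, 1.4, 1.8]
gripper_width: 18.7
gripper_force: 10.0
```

```bash
python3 m.py
```

```text
[18.824, 10.0, -0.353, -0.058, 1.917, 0.066, 0.05, -0.031, 539.235, 25.68, 205.372, 174.07, 0.054, 176.498]
```

Emit:
send_rows:
  deltas:
    - [[0, 0, 0], [0, 0, 0]]
    - [[0, 0, 0], [0, 0, 0]]
    - [[0, 0, 0], [0, 0, 0]]
  grip_force: 30

```text
time_s: 13.65
ee_pos: [539.2, 25.7, 205.4]
ee_rot: [174.1, 0.1, 176.5]
force: [-0.8, -2.1, 1.8]
gripper_width: 18.2
gripper_force: 30.0
```

Emit:
send_rows:
  deltas:
    - [[0, 0, 0], [0, 0, 0]]
    - [[0, 0, 0], [0, 0, 0]]
    - [[0, 0, 0], [0, 0, 0]]
    - [[0, 0, 0], [0, 0, 0]]
    - [[0, 0, 0], [0, 0, 0]]

```text
time_s: 14.15
ee_pos: [539.2, 25.7, 205.4]
ee_rot: [174.1, 0.1, 176.5]
force: [-1.4, -5.1, 1.5]
gripper_width: 18.0
gripper_force: 30.0
```

```bash
python3 m.py; python3 - <<'E'
from ang import *
f=grab_frame("side");run(f,0)
cv2.imwrite("pics/s5.png",cv2.resize(f[120:220,170:300,::-1],None,fx=6,fy=6,interpolation=cv2.INTER_CUBIC))
E
```

```text
[18.148, 30.0, -0.692, -5.279, 2.211, -0.824, 0.095, 0.007, 539.235, 25.757, 205.374, 174.065, 0.054, 176.5]
bar off [0.1 0.3 0.5 0.3 0.5 0.2] slope [0.0045 0.2912]
leg off [ 0.2 -0.   0.2  0.2 -0.  -0.1] slope [-0.0041  0.1029]
rear off [ 1.5  1.   0.6 -0.  -0.1  3.7] slope [-0.0564  1.103 ]
```

View pics/s5.png

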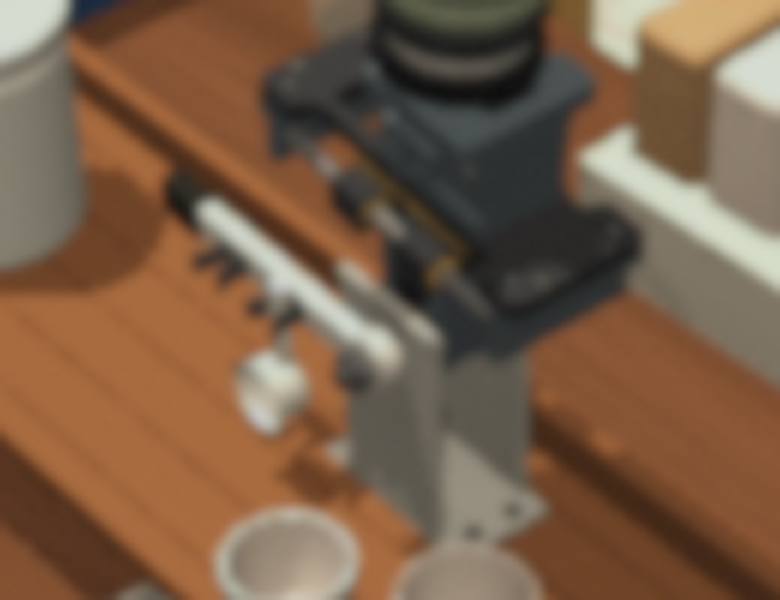

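The bar has stayed level (grip at (185,195)), and the fingers are inside the gap on the head with 30 N. The tool has not rotated, so I'll hand in.

```bash
python3 -c "
from workcell import *
print(job_done())"
```

```text
the job is handed in; nothing more can be done
None
```

The clip bar is back up to level and let go, and the gripper holds the bolt head at 30 N with no sign that it turned. I never moved near the pot, canister, cups or tray. The job is handed in, but the hand-in gave no verdict.

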